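# Set up the flip-lid spice box for cooking

### The job

Get the seasonings ready on the hob board: swing the spice box's clear lid fully back until it rests on its stop, then stand the red-and-white salt shaker upright in the middle well, and after that one of the two dark-capped spice jars (the red one, the olive-brown one) in each end well, either way round. The box is very light and stands on short feet under its middle, so load the middle first, set things down rather than drop them, and do not let the box tip up or be pushed out of its place. Leave everything else where it stands.

Things in the scene. Friction and masses are not known exactly. Their poses are not given: they have to be found in the camera images.
- spice_box: Loose white plastic spice box, 85 g without lid, 74 (x) by 224 (y) mm, on the hob board (flat top at z = 0.020 m). Origin: centre of the underside of its feet; its front is -x, z up. Floor 22 mm and rim of its 4 mm walls 77 mm above the origin. Its two feet reach only to y = +-40 mm, x = -37 to +60 mm: with the middle empty, a jar in one end tips it. A push of 1 N slides it.
- well_mid (a point): centre of the floor of the middle well, above the box's origin; the well is 66 (box x) by 68 (box y) mm, parted from the end wells by ridges 16 mm wide and 30 mm high. The salt shaker goes here; with it in, the box stands firm.
- well_left (a point): centre of the floor of the end well at the box's +y end, 79 mm from the middle; 66 (box x) by 58 (box y) mm, side walls 55 mm above the floor
- well_right (a point): centre of the floor of the end well at the box's -y end, 79 mm from the middle; same size
- lid_hinge (a point): middle of the lid's hinge line, at x = +37, z = +77 mm in the box's frame (top of the back wall); the line runs along the box's y. Fixed to the box.
- flip_lid (a joint): angle of the clear hood-shaped lid (30 g, 74 x 224 mm, 66 mm high, green edge and handle), hinged on the back rim: 0 closed, grows as the front swings up and back, 2.1 rad is its stop. The hinge is slightly stiff (0.012 N m): at most angles it stays where it is left. It may start ajar. Fully open it stands up to 160 mm over the box's underside and 95 mm behind the hinge.
- lid_handle (a point): middle of the green handle: a round bar 8 mm thick, 76 mm free, along the box's y, 36 mm before the lid's front. Radius about the hinge line 112 mm; lid closed, it lies 110 mm before that line and 22 mm above it. Pinched, it hardly turns in the fingers, and a hand that does not turn with it lifts the box: turn the hand along, or lift part way, let go and push the bar over from the front.
- salt_shaker: red-and-white salt shaker with a red lid, full, 350 g, a cylinder 53 mm in diameter (55 mm at the lid, the top 22 mm), 111 mm tall. Origin: centre of the underside.
- jar_red: small full spice jar, 200 g, red-brown all over with a black cap, 43 mm in diameter up to 96 mm, cap 39 mm in diameter, 115 mm tall. Origin: centre of the underside.
- jar_olive: small full spice jar, 200 g, olive-brown with a dark grey cap, 43 mm in diameter up to 90 mm, cap 39 mm in diameter, 108 mm tall. Origin: centre of the underside.
- pepper_mill: bystander: dark wooden pepper mill, 58 mm in diameter, 150 mm tall, at the back right of the board. Origin: centre of the underside.
- jar_cream: bystander: small jar with brown label and cream-white cap, 45 mm in diameter, 92 mm tall, at the back right of the board; not to be loaded. Origin: centre of the underside.
- drip_mug: bystander: mug with drip glaze on the lower worktop to the left, 118 x 82 x 98 mm. Origin: centre of the underside.

How it is judged:
On the way, in this order (a step that is already met when the one before it is completed fails the run):
1. the lid is swung fully back to its stop (over 2.0 of 2.1 rad) (value of joint flip_lid above 2 rad), for 0.3 s.
2. the salt shaker stands upright on the floor of the middle well, let go (y of salt_shaker in the frame of spice_box between -0.014 and 0.014 m and x of salt_shaker in the frame of spice_box between -0.02 and 0.02 m and z of salt_shaker in the frame of spice_box below 0.03 m and angle between salt_shaker's own z axis and vertical below 0.12 rad and contact force between the fingers and salt_shaker below 0.1 N), for 0.2 s.
At the end, for the whole second after the job is handed in: Lid past 2.0 rad (stop 2.1); salt shaker upright on the floor of the middle well (within 14 mm of the box's middle lengthways), one spice jar upright on the floor of each end well (62 to 98 mm from the middle), all within 20 mm crossways; box level within 0.03 rad, all at rest (value of joint flip_lid above 2 rad and y of salt_shaker in the frame of spice_box between -0.014 and 0.014 m and x of salt_shaker in the frame of spice_box between -0.02 and 0.02 m and z of salt_shaker in the frame of spice_box below 0.03 m and angle between salt_shaker's own z axis and vertical below 0.12 rad and ((y of jar_red in the frame of spice_box between 0.062 and 0.098 m and x of jar_red in the frame of spice_box between -0.02 and 0.02 m and z of each of jar_red, jar_olive in the frame of spice_box below 0.03 m and angle between each of jar_red, jar_olive's own z axis and vertical below 0.12 rad and y of jar_olive in the frame of spice_box between -0.098 and -0.062 m and x of jar_olive in the frame of spice_box between -0.02 and 0.02 m) or (y of jar_olive in the frame of spice_box between 0.062 and 0.098 m and x of jar_olive in the frame of spice_box between -0.02 and 0.02 m and z of each of jar_olive, jar_red in the frame of spice_box below 0.03 m and angle between each of jar_olive, jar_red's own z axis and vertical below 0.12 rad and y of jar_red in the frame of spice_box between -0.098 and -0.062 m and x of jar_red in the frame of spice_box between -0.02 and 0.02 m)) and angle between spice_box's own z axis and vertical below 0.03 rad and linear speed of each of spice_box, salt_shaker, jar_red, jar_olive below 0.02 m/s); the robot touches nothing.
It fails at once if the spice box tips (more than 0.2 rad) (angle between spice_box's own z axis and vertical above 0.2 rad).
It fails at once if the spice box is pushed more than 40 mm from its place (distance of spice_box from where it was at the start of the episode above 0.04 m).
It fails at once if the salt shaker or a spice jar is dropped (falls faster than 0.7 m/s, about 25 mm, out of the fingers) ((linear speed of salt_shaker above 0.7 m/s and contact force between the fingers and salt_shaker below 0.05 N) or (linear speed of jar_red above 0.7 m/s and contact force between the fingers and jar_red below 0.05 N) or (linear speed of jar_olive above 0.7 m/s and contact force between the fingers and jar_olive below 0.05 N)).
It fails at once if a bystander is moved by more than 30 mm (distance of any of pepper_mill, jar_cream, drip_mug from where it was at the start of the episode above 0.03 m).
It also fails if it takes over 72 s, if anything falls off the work surface, if the arm or the gripper's body presses on something with over 40 N, if the wrist force passes 120 N, or if a joint passes its speed limit or range.

### The arm

A 6-joint arm with a two-finger parallel gripper is mounted at the origin on a cart in front of the work surface, level with it; the furniture and walls round the work are solid. World frame = base frame: x ahead of the robot, y to its left, z up, the work surface at z = 0. Lengths are in m, angles in rad, forces in N, time in s.
With the tool pointing down it reaches from about 0.35 to 0.775 m from the base axis. Payload 7.3 kg.
Tool frame: the origin (TCP) lies at the very end of the fingers, on their centre line; the grasp point (between the pads) lies 19 mm behind it (manip.tcp_to_grasp is the distance from the TCP to the grasp point, in m); z points along the fingers, y is the line along which they close (so a half turn about z gives the same grasp; the last joint's range is limited). The gripper opens to 92 mm and grips with 3 to 60 N. Pads are 19 mm wide; open, the fingers measure 130 mm over their backs; the gripper's body (75 mm by 190 mm) begins 47 mm behind the grasp point.
Start: joints at [1, 0.342, 1.524, -0, 1.275, -0.146], TCP at [0.216, 0.478, 0.205] pointing down, gripper open.
Joint ranges: [-2.53, 2.53], [-0.77, 2.02], [0.04, 2.7], [-1, 4.14], [0.28, 2.66], [-3.11, 3.11]. Speed limits (rad/s): [2.57, 2.57, 3.14, 3.14, 3.14, 3.14].

### API

Orientations are given as a unit quaternion [w, x, y, z].
In Python, from workcell import sensors, eyes, workorder, manip gives the robot as it stands.
- The arm moves only by the shell command python3 -m creep 'ROWS' [OPENING] [FORCE]. ROWS is text: rows parted by semicolons, each of 4 numbers parted by spaces: the shift along the world's x, y, z as a fraction of full scale, then the turn about the world's z as a fraction of full scale. In form: dx dy dz roll; .... A call has 1 to 12 rows; each row is the pose to reach, as a shift and turn from the pose commanded when the call began, turning the shorter way round; what a row does not reach only later rows make up. Full scale, the value 1, is 0.15 m for a shift and pi rad for a turn. A row lasts 1/12 s, in which the tool goes at most 41.7 mm and 7.16 degrees, less where a joint would pass 70% of its speed; a pose out of reach is approached as far as the arm can. A call with a number of a shift or a turn outside -1 to 1 is refused whole. A call with a gripper value outside its range is refused whole. OPENING is the gripper's target within -1 to 1 (shut at 1, half-way at 0, fully open at -1), set as the call begins (- or left out, the last holds). The fingers move at their own pace and stop on an object; FORCE is the grip in N (left out, the last holds). Time passes only in rows, so rows that repeat a pose let the fingers close. It gives the time, the measured TCP pose, the force, the opening and the grip force at its end, in the units of the state.
- sensors.get_state(): the state, without advancing time (a new reading comes with each control period).
- eyes.get_image(name): name is "scene" or "top" or "wrist"; returns a dict with "image" (480x640x3 uint8, red, green, blue), "camera_matrix" (3x3 intrinsics, pixels), "origin" and "attitude" of the camera in the world; the wrist camera has in their place "hand_eye" (4x4, takes a point from camera to tool coordinates, whose origin is the TCP and whose axes are the flange's). Camera axes: x right, y down, z forward; pixel columns grow to the right and rows downward; lengths in m; the calibration is good to about 2 mm. A picture is of the moment at which its call begins: read the wrist's pose just before it. There is no depth.
- workorder.hand_in(): hands the job in; it is judged then, once.
The state is a dict: "time": time; "joint_pos": joint angles; "dq": joint speeds; "effort": joint torques, N m; "eef_pos": TCP position; "eef_rot": TCP orientation; "ft_force": force on the tool from outside, world axes, zero at the start; "moment": the same for the moment, N m; "gripper_width": opening from 0.0 (shut) to 1.0 (fully open); "gripper_force": force on a finger pad.
Only numpy, scipy, OpenCV 4.12 (cv2) and the standard library are available. Lean on these libraries where they do the work, as an engineer would, in place of code of your own. Each camera call takes 0.05 s, during which the arm holds its last target. There are 200 camera calls.

## Working session

There is one attempt and no reset: what is moved stays moved. The work goes in short steps, Python scripts to look and compute and a shell command to move; the robot and the scene stay as the last step left them, time stands still between calls to the robot, and variables do not carry over. Pictures are saved under pics/ and viewed, at most 10 in all, crops included, and the job is handed in when it is done.

```bash
mkdir -p pics; ls
python3 - <<'E'
from workcell import sensors, eyes, manip
import cv2
print(sensors.get_state(), manip.tcp_to_grasp)
for n in("scene","top"):
    d=eyes.get_image(n); cv2.imwrite(f"pics/{n}0.png",d["image"][:,:,::-1]); print(n,d["camera_matrix"],d["origin"],d["attitude"])
E
```

```text
pics
{'time': 0.0, 'joint_pos': array([ 9.99986381e-01,  3.42754203e-01,  1.52502960e+00, -5.75853179e-05,
        1.27539450e+00, -1.46034322e-01]), 'dq': array([ 8.86444871e-04, -9.34119162e-05, -8.38072338e-05,  6.00112973e-04,
       -1.57527283e-03,  1.27861607e-03]), 'effort': array([-1.24036437e-04, -4.31223679e+01, -2.44216937e+01,  7.16327643e-02,
        5.57912013e-02, -8.66563755e-05]), 'eef_pos': array([0.21612943, 0.47795625, 0.20442426]), 'eef_rot': array([-2.52331530e-04,  2.10786376e-01,  9.77531828e-01, -7.52101757e-04]), 'ft_force': array([ 0.68275894, -0.73044806, -0.66370322]), 'moment': array([ 0.0019977 , -0.02108581,  0.01353776]), 'gripper_force': 0.0, 'gripper_width': 1.0027813088534052} 0.0188
scene [[477.43227129   0.         322.99146647]
 [  0.         477.43227129 235.10964221]
 [  0.           0.           1.        ]] [-0.25011351 -0.15696557  0.92472694] [-0.28310674  0.73527334 -0.57234026  0.22726707]
top [[537.96077833   0.         321.86091804]
 [  0.         537.96077833 247.22091844]
 [  0.           0.           1.        ]] [0.31930251 0.04422211 1.43034202] [-0.04453548  0.70994314 -0.70057893  0.05644897]
```

View pics/scene0.png

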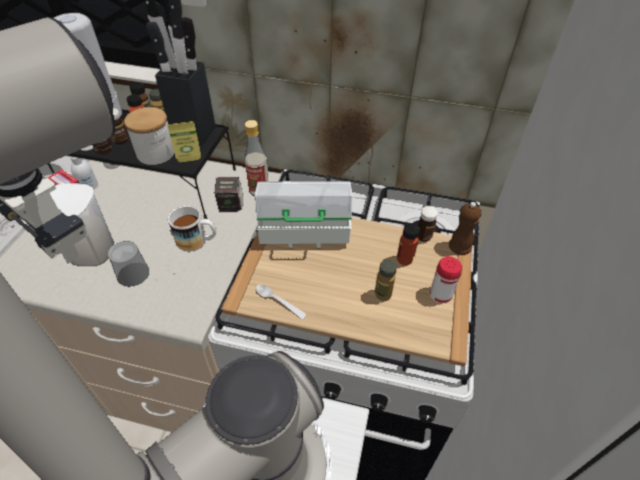

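View pics/top0.png

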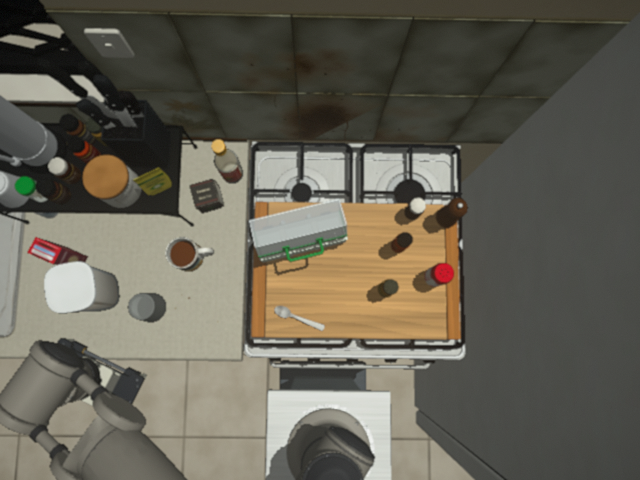

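The views show the box at about (300,232) in top, yawed about 15°, with the green handle at (304,250). The salt lid is at (443,273), the red jar at (402,242) and the olive jar at (388,288); cream (415,208) and mill (453,210) sit behind them.

```bash
cat > h.py <<'E'
import numpy as np, cv2
from scipy.spatial.transform import Rotation as R
from workcell import sensors, eyes
def rot(q): return R.from_quat(np.r_[q[1:],q[0]])
class View:
    def __init__(s,n):
        st=sensors.get_state(); d=eyes.get_image(n); s.im=d["image"]; s.K=d["camera_matrix"]
        if n=="wrist":
            H=np.array(d["hand_eye"]); Rt=rot(st["eef_rot"]).as_matrix()
            s.R=Rt@H[:3,:3]; s.o=st["eef_pos"]+Rt@H[:3,3]
        else: s.R=rot(d["attitude"]).as_matrix(); s.o=np.array(d["origin"])
        s.hsv=cv2.cvtColor(s.im,cv2.COLOR_RGB2HSV)
    def ray(s,p): v=s.R@np.linalg.inv(s.K)@np.r_[p,1]; return v/np.linalg.norm(v)
    def at(s,p,z): v=s.ray(p); return s.o+v*(z-s.o[2])/v[2]
    def proj(s,P): c=s.K@(s.R.T@(np.asarray(P)-s.o)); return c[:2]/c[2]
    def mask(s,lo,hi,box=None):
        m=cv2.inRange(s.hsv,np.array(lo),np.array(hi))
        if box:
            k=np.zeros_like(m); x0,y0,x1,y1=box; k[y0:y1,x0:x1]=255; m&=k
        return m
    def save(s,f,box=None,k=1):
        im=s.im if box is None else s.im[box[1]:box[3],box[0]:box[2]]
        cv2.imwrite("pics/"+f,cv2.resize(im,None,fx=k,fy=k,interpolation=cv2.INTER_CUBIC)[:,:,::-1])
def tri(a,p,b,q):
    A=[];B=[]
    for v,x in((a,p),(b,q)):
        r=v.ray(x);M=np.eye(3)-np.outer(r,r);A.append(M);B.append(M@v.o)
    return np.linalg.lstsq(np.vstack(A),np.hstack(B),rcond=None)[0]
E
python3 - <<'E'
from h import *
t=View("top");s=View("scene")
for n,v,b in(("top",t,(240,190,360,290)),("scene",s,(240,170,370,270))):
    m=v.mask((45,90,50),(90,255,255),b); ys,xs=np.nonzero(m); print(n,len(xs),cv2.minAreaRect(np.c_[xs,ys].astype(np.float32)), np.c_[xs,ys][[xs.argmin(),xs.argmax(),ys.argmin(),ys.argmax()]])
for nm,bx,z in(("salt",(425,255,460,292),.131),):
    for v,b in((t,bx),(s,(425,250,470,305))):
        m=v.mask((0,150,110),(8,255,255),b)|v.mask((170,150,110),(180,255,255),b); ys,xs=np.nonzero(m); print(nm,xs.min(),xs.max(),ys.min(),ys.max(),xs.mean(),ys.mean())
t.save("t1.png",(235,190,475,310),3.3); s.save("s1.png",(240,165,490,315),3.2)
E
```

```text
top 260 ((302.0148010253906, 250.1720733642578), (16.62339210510254, 86.34710693359375), 76.32868957519531) [[259 256]
 [343 236]
 [342 236]
 [289 260]]
scene 301 ((303.5, 214.5), (91.0, 11.0), 0.0) [[258 218]
 [349 218]
 [319 209]
 [285 220]]
salt 434 453 263 282 443.625386996904 272.40557275541795
salt 438 461 256 278 450.3064935064935 266.99480519480517
```

View pics/t1.png

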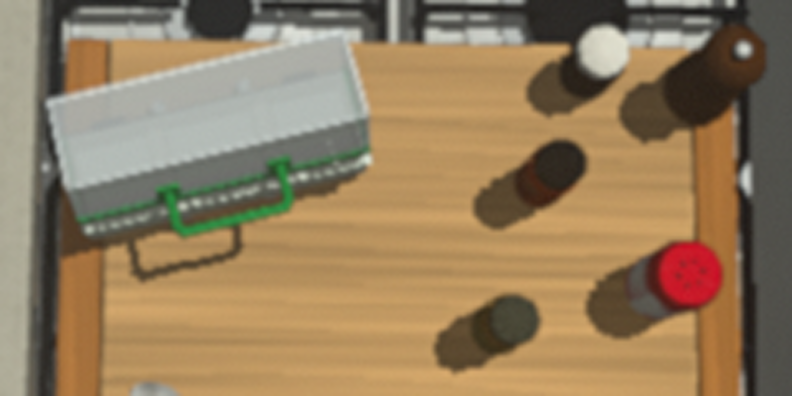

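View pics/s1.png

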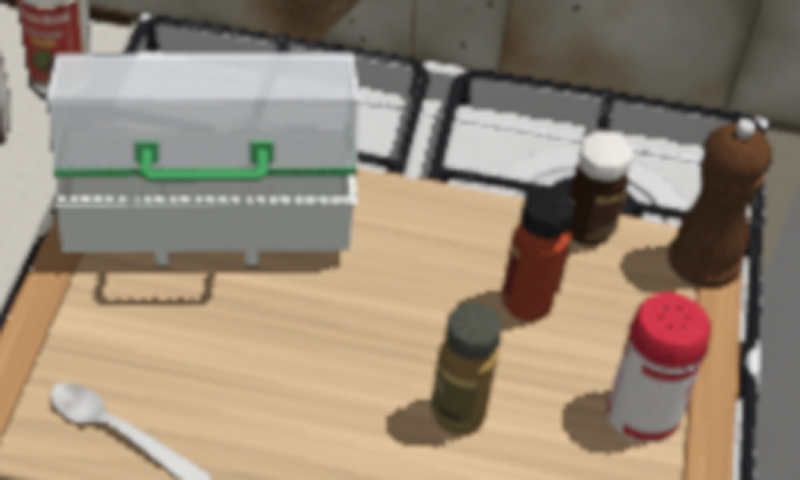

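The crops show the handle bar at about (182,231)-(285,212) in the top crop and (147,175)-(265,174) in the scene crop. The front rim runs (88,231)-(370,160) and (58,200)-(356,200). I triangulate these.

Run:
```python
from h import *
np.set_printoptions(precision=4,suppress=True)
t=View("top");s=View("scene")
T=lambda x,y:(235+x/3.3,190+y/3.3); S=lambda x,y:(240+x/3.2,165+y/3.2)
hl=tri(t,T(182,231),s,S(147,175));hr=tri(t,T(287,212),s,S(265,174))
rl=tri(t,T(88,231),s,S(58,200));rr=tri(t,T(370,160),s,S(356,201))
print("handle",hl,hr,"rim",rl,rr)
y=hl-hr; yaw=np.arctan2(-y[0],y[1]); r=rl-rr; yaw2=np.arctan2(-r[0],r[1]);print("yaw",yaw,yaw2)
for z in(.097,):
  a=t.at(T(88,231),z);b=t.at(T(370,160),z);a2=s.at(S(58,200),z);b2=s.at(S(356,201),z);print("rim z .097",a,b,np.linalg.norm(a-b),a2,b2,np.linalg.norm(a2-b2))
print("salt",t.at((443.6,272.5),.131), s.at((450,265),.128))
print("red",t.at(T(559,165),.135),s.at(S(549,200),.135))
print("olive",t.at(T(514,319),.128),s.at(S(475,318),.128))
print("cream",t.at(T(603,52),.112),"mill",t.at(T(742,48),.17))
print(View("wrist").o-sensors.get_state()["eef_pos"])
```

```text
handle [0.4718 0.1005 0.1457] [0.4871 0.0212 0.1516] rim [0.4767 0.1737 0.0954] [ 0.5353 -0.0405  0.0911]
yaw 0.19032631825834628 0.267008987261708
rim z .097 [0.477  0.1724 0.097 ] [ 0.5345 -0.0403  0.097 ] 0.22037723537762566 [0.4749 0.1743 0.097 ] [ 0.5297 -0.0411  0.097 ] 0.22223680683999958
salt [ 0.4486 -0.2737  0.131 ] [ 0.4458 -0.2735  0.128 ]
red [ 0.5267 -0.1781  0.135 ] [ 0.5295 -0.1798  0.135 ]
olive [ 0.4126 -0.145   0.128 ] [ 0.4145 -0.1448  0.128 ]
cream [ 0.6179 -0.2165  0.112 ] mill [ 0.6094 -0.3067  0.17  ]
[-0.077   0.0352  0.1806]
```

```bash
python3 -m creep '0.5 -1 0 0.12;0.5 -1 0 0.12;0.5 -1 0 0.12;0.5 -1 0 0.12;0.5 -1 0 0.12' 1 10 && python3 -m creep '0.5 -1 0 0.1;0.5 -1 0 0.1;0.5 -1 0 0.1;0.5 -1 0 0.1;0.5 -1 0 0.1' && python3 -m creep '0.5 -0.83 0 0;0.5 -0.83 0 0;0.5 -0.83 0 0;0.5 -0.83 0 0;0.5 -0.83 -0.4 0;0.5 -0.83 -0.64 0;0.5 -0.83 -0.64 0;0.5 -0.83 -0.64 0'
python3 - <<'E'
from h import *
w=View("wrist"); w.save("w1.png"); st=sensors.get_state(); print(rot(st["eef_rot"]).as_matrix());
E
```

```text
time: 0.77
eef_pos: [0.2925, 0.3247, 0.2051]
eef_rot: [0.0, 0.024, 1.0, -0.001]
ft_force: [0.8, 0.7, -0.9]
gripper_width: 0.688
gripper_force: 0.0
time: 1.18
eef_pos: [0.3676, 0.1754, 0.2053]
eef_rot: [0.0, -0.133, 0.991, -0.0]
ft_force: [0.9, 0.7, 0.2]
gripper_width: 0.326
gripper_force: 0.0
time: 1.85
eef_pos: [0.4388, 0.0537, 0.106]
eef_rot: [-0.004, -0.132, 0.991, 0.001]
ft_force: [-0.5, -0.1, -0.0]
gripper_width: 0.001
gripper_force: 0.0
[[-9.64806057e-01 -2.62939982e-01 -3.44074351e-03]
 [-2.62942448e-01  9.64811480e-01  2.77004237e-04]
 [ 3.24683335e-03  1.17197289e-03 -9.99994042e-01]]
```

View pics/w1.png

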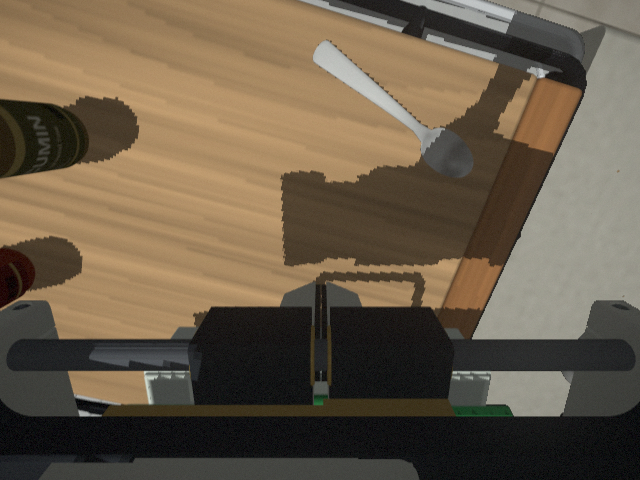

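The wrist view shows the closed fingers (320,300–400) with green handle bits at (490,410) and (320,395). The hand is centred on the bar in front of it. I now push the bar along its arc, rising with it.

```bash
python3 -m creep '0.1 0.027 0.02 0;0.15 0.04 0.03 0;0.18 0.048 0.05 0;0.22 0.059 0.105 0;0.265 0.071 0.17 0;0.315 0.085 0.23 0;0.368 0.099 0.295 0;0.43 0.116 0.355 0;0.489 0.132 0.41 0;0.489 0.132 0.41 0'
python3 - <<'E'
from h import *
v=View("scene"); v.save("s2.png",(240,130,440,280),3)
E
```

```text
time: 2.73
eef_pos: [0.5173, 0.0741, 0.1734]
eef_rot: [0.003, -0.133, 0.991, -0.0]
ft_force: [-0.2, -0.2, 0.3]
gripper_width: 0.009
gripper_force: 0.0
```

View pics/s2.png

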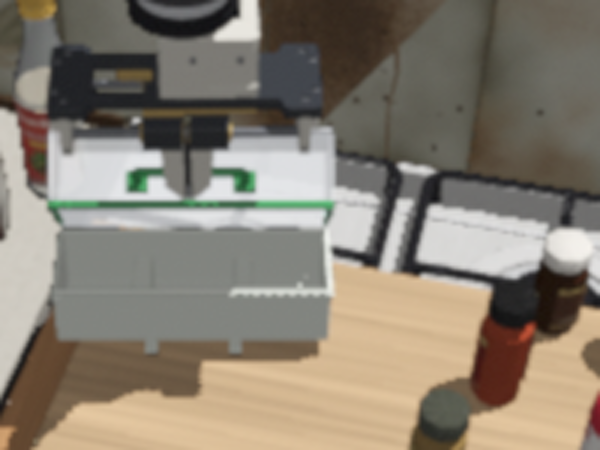

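The lid is swung to about 65° with the finger behind the bar at (190,180), and the box hasn't moved. I continue over the top.

```bash
python3 -m creep '0.05 0.013 0.025 0;0.1 0.027 0.05 0;0.17 0.046 0.085 0;0.24 0.065 0.12 0;0.31 0.084 0.12 0;0.387 0.104 0.115 0;0.46 0.124 0.105 0;0.527 0.142 0.09 0;0.59 0.159 0.07 0;0.658 0.177 0.05 0;0.715 0.193 0.025 0;0.77 0.207 0.01 0' && python3 -m creep '0 0 0 0;0.02 0.005 0 0;0.02 0.005 0 0'
python3 - <<'E'
from h import *
v=View("scene"); v.save("s3.png",(240,130,440,280),3)
E
```

```text
time: 3.78
eef_pos: [0.6301, 0.1048, 0.1715]
eef_rot: [-0.001, -0.133, 0.991, 0.0]
ft_force: [-0.3, -0.1, -0.3]
gripper_width: 0.003
gripper_force: 0.0
time: 4.03
eef_pos: [0.6332, 0.1055, 0.1722]
eef_rot: [-0.0, -0.133, 0.991, 0.0]
ft_force: [-0.1, -0.9, -0.1]
gripper_width: 0.002
gripper_force: 0.0
```

View pics/s3.png

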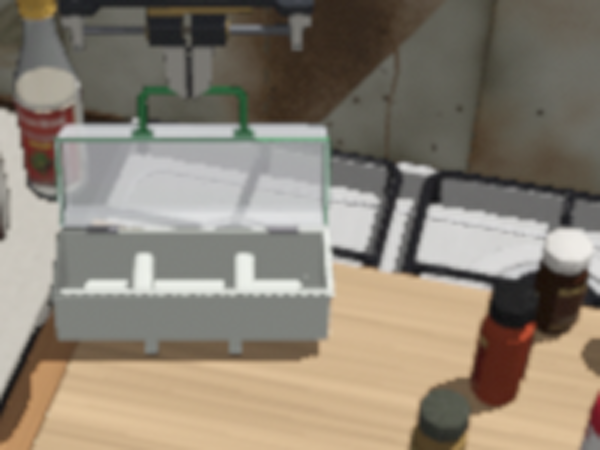

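The lid appears fully back, with the bar at (190,90) resting away from the fingertip. I move up and over to the salt shaker (hand turned 75° so its long side keeps off the right-hand panel) and open the gripper. Then I measure the bar and box with both cameras free.

```bash
python3 -m creep '0 0 0.2 0;0 0 0.4 0;-0.2 -0.4 0.4 0.04;-0.4 -0.85 0.4 0.08;-0.4 -0.85 0.4 0.12;-0.4 -0.85 0.4 0.14;-0.4 -0.85 0.4 0.14' -1 && python3 -m creep '-0.42 -0.84 0 0.14;-0.42 -0.84 0 0.14;-0.42 -0.84 0 0.14;-0.42 -0.84 0 0.14;-0.42 -0.84 0 0.14' && python3 -m creep '-0.42 -0.84 0 0.14;-0.42 -0.84 0 0.14;-0.42 -0.84 0 0.14;-0.42 -0.84 0 0.14;-0.42 -0.84 0 0.14;-0.42 -0.84 0 0.14'
python3 - <<'E'
from h import *
np.set_printoptions(precision=4,suppress=True)
st=sensors.get_state(); print(st["joint_pos"],rot(st["eef_rot"]).as_matrix()[:,1])
t=View("top");s=View("scene");w=View("wrist")
c=[]
for v,b in((t,(240,180,360,290)),(s,(240,120,370,270))):
    m=v.mask((45,90,50),(90,255,255),b); ys,xs=np.nonzero(m); print(len(xs),xs.min(),xs.max(),ys.min(),ys.max())
A=np.vstack([cv2.resize(x,None,fx=3,fy=3) for x in(t.im[180:270,240:440],s.im[150:260,240:440])])
cv2.imwrite("pics/a4.png",A[:,:,::-1])
w.save("w4.png")
E
```

```text
time: 4.67
eef_pos: [0.5715, -0.0257, 0.233]
eef_rot: [-0.0, -0.346, 0.938, -0.001]
ft_force: [0.5, -0.4, 1.2]
gripper_width: 0.464
gripper_force: 0.0
time: 5.08
eef_pos: [0.5124, -0.1424, 0.2325]
eef_rot: [-0.005, -0.533, 0.846, -0.004]
ft_force: [0.5, 0.6, 0.8]
gripper_width: 0.824
gripper_force: 0.0
time: 5.58
eef_pos: [0.4906, -0.0851, 0.1954]
eef_rot: [-0.059, -0.637, 0.766, -0.061]
ft_force: [-0.5, 0.1, -0.0]
gripper_width: 0.999
gripper_force: 0.0
[-0.2111  0.3007  1.627  -0.181   1.1951 -3.1035] [-0.9832  0.1815 -0.0195]
316 247 336 180 211
176 285 323 158 175
```

View pics/a4.png

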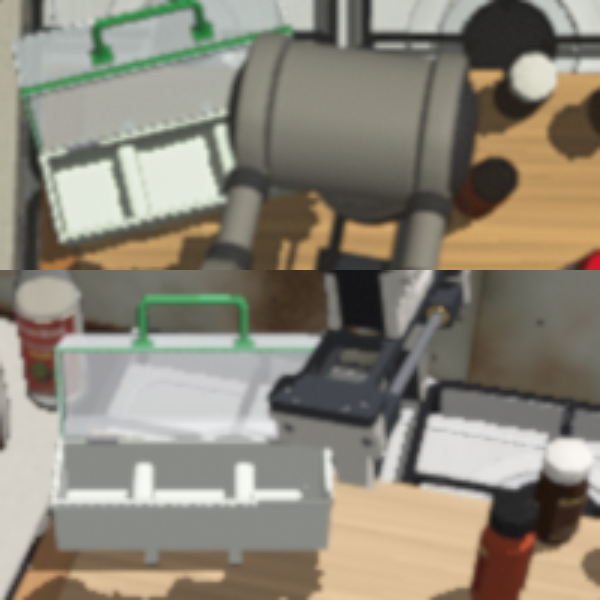

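View pics/w4.png

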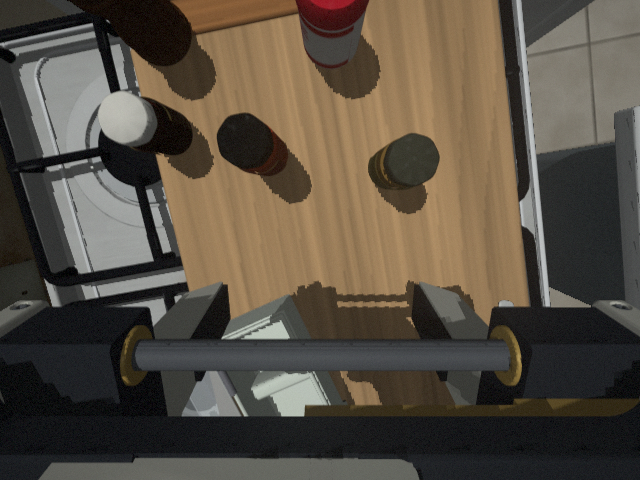

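The top and scene crops show the lid fully back and the box in place. The wrist view shows salt (330,25), red (248,145), olive (405,160). The last turn ran joint 6 into its limit, so I turn the hand the other way round.

```bash
python3 -m creep '0 0 0.1 -0.04;0 0 0.1 -0.08;0 0 0.1 -0.12;0 0 0.1 -0.16;0 0 0.1 -0.2;0 0 0.1 -0.24;0 0 0.1 -0.28;0 0 0.1 -0.32;0 0 0.1 -0.36;0 0 0.1 -0.4;0 0 0.1 -0.44;0 0 0.1 -0.47' -1
python3 - <<'E'
from h import *
np.set_printoptions(precision=4,suppress=True)
st=sensors.get_state(); R_=rot(st["eef_rot"]).as_matrix(); print(st["joint_pos"],R_, np.degrees(np.arctan2(R_[1,1],R_[0,1])))
E
```

```text
time: 6.73
eef_pos: [0.4913, -0.0882, 0.2111]
eef_rot: [-0.084, 0.05, 0.995, -0.005]
ft_force: [0.2, -0.2, 0.6]
gripper_width: 0.999
gripper_force: 0.0
[-0.296   0.3971  1.4372 -0.0517  1.4688 -1.7562] [[-0.9807  0.0993 -0.1684]
 [ 0.1012  0.9949 -0.0024]
 [ 0.1673 -0.0194 -0.9857]] 84.2997585342688
```

The command base kept a 10° lean about the closing axis. That is harmless: a jar held between the pads stays upright, and at hand angle −75° the hand leans away from the lid. I go round to about −175° over the salt, where it leans away from the right-hand panel.

```bash
python3 -m creep '-0.1 -0.2 0.1 -0.04;-0.1 -0.4 0.1 -0.08;-0.1 -0.6 0.1 -0.12;-0.1 -0.6 0.1 -0.16;-0.1 -0.6 0.1 -0.2;-0.1 -0.6 0.1 -0.24;-0.1 -0.6 0.1 -0.28;-0.1 -0.6 0.1 -0.32;-0.1 -0.6 0.1 -0.36;-0.1 -0.6 0.1 -0.4;-0.1 -0.6 0.1 -0.44;-0.1 -0.6 0.1 -0.48' && python3 -m creep '0 0 0 -0.04;0 0 0 -0.08;0 0 0 -0.12;0 0 0 -0.16;0 0 0 -0.2;0 0 0 -0.24;0 0 0 -0.28;0 0 0 -0.32;0 0 0 -0.36;0 0 0 -0.4;0 0 0 -0.44;0 0 0 -0.48' && python3 -m creep '0 0 0 -0.04;0 0 0 -0.08;0 0 0 -0.12;0 0 0 -0.16;0 0 0 -0.2;0 0 0 -0.24;0 0 0 -0.28;0 0 0 -0.32;0 0 0 -0.36;0 0 0 -0.4;0 0 0 -0.44;0 0 0 -0.48'
cat >> h.py <<'E'
np.set_printoptions(precision=4,suppress=True)
def pose():
    st=sensors.get_state(); M=rot(st["eef_rot"]).as_matrix()
    print("j",st["joint_pos"],"th",np.degrees(np.arctan2(M[1,1],M[0,1])),"toolz",M[:,2],"tcp",st["eef_pos"],"grasp",st["eef_pos"]-.0188*M[:,2]); return st,M
E
python3 - <<'E'
from h import *
pose(); w=View("wrist")
for n,P in(("salt",[.4472,-.2736,.131]),("red",[.528,-.179,.135]),("olive",[.4135,-.145,.128])): print(n,w.proj(P))
m=w.mask((0,150,90),(8,255,255))|w.mask((170,150,90),(180,255,255))
n,l,s,c=cv2.connectedComponentsWithStats(m)
for i in range(1,n):
    if s[i,4]>150: print(s[i],c[i])
E
```

```text
time: 7.73
eef_pos: [0.476, -0.1785, 0.2262]
eef_rot: [-0.065, 0.715, 0.694, 0.054]
ft_force: [-0.3, 0.1, 0.0]
gripper_width: 0.998
gripper_force: 0.0
time: 8.73
eef_pos: [0.4759, -0.1785, 0.2265]
eef_rot: [-0.011, 0.996, 0.02, 0.085]
ft_force: [-0.3, -0.1, 0.0]
gripper_width: 0.999
gripper_force: 0.0
time: 9.73
eef_pos: [0.476, -0.1781, 0.2265]
eef_rot: [0.049, 0.743, -0.664, 0.07]
ft_force: [0.4, 0.6, -0.8]
gripper_width: 0.997
gripper_force: 0.0
j [-0.4177  0.243   1.6177 -0.1473  1.1803  2.6617] th -173.51410145267457 toolz [ 0.0394 -0.1659 -0.9853] tcp [ 0.476  -0.1781  0.2265] grasp [ 0.4753 -0.175   0.245 ]
salt [372.884  136.9823]
red [259.6715 243.5705]
olive [391.3966 297.0239]
[ 339  106   65   64 3180] [371.8409 137.322 ]
```

The salt is seen within 1 px of its prediction. I descend and grip it.

```bash
python3 -m creep '-0.187 -0.3 0 0;-0.187 -0.657 0 0;-0.187 -0.657 0 0;-0.187 -0.657 0 0;-0.187 -0.657 -0.25 0;-0.187 -0.657 -0.5 0;-0.187 -0.657 -0.75 0;-0.187 -0.657 -1 0;-0.187 -0.657 -1 0;-0.187 -0.657 -1 0' -1 && python3 -m creep '0 0 0 0;0 0 0 0;0 0 0 0;0 0 0 0;0 0 0 0;0 0 0 0;0 0 0 0;0 0 0 0' 1 20
python3 - <<'E'
from h import *
pose()
E
```

```text
time: 10.62
eef_pos: [0.4469, -0.2755, 0.075]
eef_rot: [0.049, 0.746, -0.661, 0.068]
ft_force: [1.1, 0.4, 0.8]
gripper_width: 0.998
gripper_force: 0.0
time: 11.28
eef_pos: [0.448, -0.2763, 0.0764]
eef_rot: [0.049, 0.745, -0.661, 0.07]
ft_force: [0.6, 1.0, 5.0]
gripper_width: 0.594
gripper_force: 20.0
j [-0.6265  0.4312  1.8078 -0.1586  0.7776  2.5019] th -173.06368808443372 toolz [ 0.0405 -0.166  -0.9853] tcp [ 0.448  -0.2763  0.0764] grasp [ 0.4472 -0.2732  0.0949]
```

Gripped. Lift it clear, then check numerically whether the box shifted during the lid push.

```bash
python3 -m creep '0 0 0.1 0;0 0 0.3 0;0 0 0.5 0;0 0 0.7 0;0 0 0.93 0;0 0 0.93 0'
python3 - <<'E'
from h import *
pose()
for n,boxes in(("scene",[(250,228,300,262),(300,228,358,262)]),("top",[(252,252,272,272)])):
    a=cv2.imread(f"pics/{n}0.png",0); b=cv2.cvtColor(View(n).im,cv2.COLOR_RGB2GRAY)
    for x0,y0,x1,y1 in boxes:
        r=cv2.matchTemplate(b[y0-12:y1+12,x0-12:x1+12],a[y0:y1,x0:x1],cv2.TM_CCOEFF_NORMED); _,v,_,p=cv2.minMaxLoc(r); print(n,v,p[0]-12,p[1]-12)
E
```

```text
time: 11.78
eef_pos: [0.4498, -0.2777, 0.2214]
eef_rot: [0.048, 0.745, -0.661, 0.075]
ft_force: [1.6, 0.3, -2.4]
gripper_width: 0.593
gripper_force: 20.0
j [-0.6265  0.2617  1.6078 -0.1226  1.135   2.4405] th -173.0577777841457 toolz [ 0.0473 -0.1711 -0.9841] tcp [ 0.4498 -0.2777  0.2214] grasp [ 0.4489 -0.2745  0.2399]
scene 0.8959285020828247 0 0
scene 0.9593299031257629 0 0
top 0.5899752974510193 -1 0
```

```bash
python3 -m creep '0 0.15 0 0.03;0.1 0.35 0 0.07;0.207 0.58 0 0.11;0.207 0.79 0 0.15;0.207 0.79 0 0.18;0.207 0.79 0 0.18' && python3 -m creep '0.1 0.2 0 0.04;0.207 0.4 0 0.08;0.207 0.6 0 0.12;0.207 0.79 0 0.16;0.207 0.79 0 0.19;0.207 0.79 0 0.19' && python3 -m creep '0.1 0.2 0 0.04;0.207 0.4 0 0.08;0.207 0.6 0 0.12;0.207 0.79 0 0.16;0.207 0.79 0 0.175;0.207 0.79 0 0.175;0.207 0.79 0 0.175'
python3 - <<'E'
from h import *
st,M=pose()
t=View("top");s=View("scene")
for v,b in((t,(270,150,400,300)),(s,(250,100,360,260))):
    m=v.mask((0,150,90),(8,255,255),b)|v.mask((170,150,90),(180,255,255),b); ys,xs=np.nonzero(m)
    if len(xs): print(len(xs),xs.min(),xs.max(),ys.min(),ys.max(),xs.mean(),ys.mean())
w=View("wrist"); w.save("w5.png")
E
```

```text
time: 12.38
eef_pos: [0.4769, -0.1554, 0.2126]
eef_rot: [0.027, 0.902, -0.425, 0.078]
ft_force: [-0.2, -1.3, -3.5]
gripper_width: 0.595
gripper_force: 20.0
time: 12.88
eef_pos: [0.5086, -0.0386, 0.2134]
eef_rot: [0.003, 0.986, -0.143, 0.083]
ft_force: [-0.6, -1.0, -4.2]
gripper_width: 0.594
gripper_force: 20.0
time: 13.47
eef_pos: [0.5404, 0.0782, 0.2141]
eef_rot: [-0.02, 0.988, 0.126, 0.081]
ft_force: [0.5, 1.0, -4.3]
gripper_width: 0.595
gripper_force: 20.0
j [-0.0384  0.276   1.6073  0.0743  1.1048  1.2503] th -75.36119076306262 toolz [ 0.156   0.0603 -0.9859] tcp [0.5404 0.0782 0.2141] grasp [0.5375 0.0771 0.2326]
381 250 314 156 204 300.32020997375326 168.89238845144357
```

```bash
python3 -m creep '0.015 -0.007 -0.12 0;0.015 -0.007 -0.25 0;0.015 -0.007 -0.4 0;0.015 -0.007 -0.5 0;0.015 -0.007 -0.6 0;0.015 -0.007 -0.66 0;0.015 -0.007 -0.7 0;0.015 -0.007 -0.73 0;0.015 -0.007 -0.73 0;0.015 -0.007 -0.73 0'
python3 - <<'E'
from h import *
pose()
E
```

```text
time: 14.45
eef_pos: [0.5432, 0.0783, 0.1062]
eef_rot: [-0.02, 0.988, 0.129, 0.083]
ft_force: [0.7, 0.0, -3.5]
gripper_width: 0.593
gripper_force: 20.0
j [-0.0391  0.3978  1.7589  0.0923  0.8298  1.2146] th -75.00783208352223 toolz [ 0.1588  0.0619 -0.9854] tcp [0.5432 0.0783 0.1062] grasp [0.5402 0.0772 0.1247]
```

```bash
python3 -m creep '0 -0.005 -0.015 0;0 -0.005 -0.03 0;0 -0.005 -0.045 0;0 -0.005 -0.045 0' && python3 -m creep '0 0 -0.01 0;0 0 -0.01 0'
```

```text
time: 14.78
eef_pos: [0.5428, 0.0777, 0.0988]
eef_rot: [-0.021, 0.988, 0.129, 0.083]
ft_force: [1.1, -0.0, -3.3]
gripper_width: 0.595
gripper_force: 20.0
time: 14.95
eef_pos: [0.5436, 0.0779, 0.0988]
eef_rot: [-0.021, 0.988, 0.129, 0.084]
ft_force: [-2.7, -0.4, 6.1]
gripper_width: 0.591
gripper_force: 20.0
```

Contact with the floor. Release and lift.

```bash
python3 -m creep '0 0 0 0;0 0 0 0;0 0 0 0;0 0 0 0;0 0 0 0' -0.7 && python3 -m creep '0 0 0.1 0;0 0 0.3 0;0 0 0.5 0;0 0 0.75 0;-0.1 -0.3 0.75 0;-0.2 -0.6 0.75 0;-0.25 -1 0.75 0;-0.25 -1 0.75 0;-0.25 -1 0.75 0' -1
python3 - <<'E'
from h import *
pose()
t=View("top");s=View("scene");P=[.5397,.0761,.153];print("exp",t.proj(P),s.proj(P))
c=[]
for v,b in((t,(270,150,400,300)),(s,(275,140,360,260))):
    m=v.mask((0,150,90),(8,255,255),b)|v.mask((170,150,90),(180,255,255),b); n,l,q,cc=cv2.connectedComponentsWithStats(m)
    print([ (q[i],cc[i]) for i in range(1,n) if q[i,4]>30])
A=np.vstack([cv2.resize(x,None,fx=3,fy=3) for x in(t.im[190:280,240:440],s.im[150:260,240:440])])
cv2.imwrite("pics/a6.png",A[:,:,::-1])
E
```

```text
time: 15.37
eef_pos: [0.5429, 0.0777, 0.0974]
eef_rot: [-0.021, 0.988, 0.129, 0.083]
ft_force: [1.1, 0.3, 0.9]
gripper_width: 0.845
gripper_force: 0.0
time: 16.12
eef_pos: [0.5048, -0.0772, 0.2101]
eef_rot: [-0.019, 0.988, 0.127, 0.083]
ft_force: [1.3, -0.2, 0.9]
gripper_width: 0.996
gripper_force: 0.0
j [-0.3789  0.2253  1.6885  0.1276  1.1044  0.8856] th -75.25447765038635 toolz [ 0.1586  0.0592 -0.9856] tcp [ 0.5048 -0.0772  0.2101] grasp [ 0.5018 -0.0783  0.2286]
exp [300.3029 231.9397] [304.6537 199.4161]
[(array([291, 223,  20,  21, 336], dtype=int32), array([300.5952, 232.7411]))]
[(array([294, 195,  21,  19, 317], dtype=int32), array([304.1199, 204.265 ]))]
```

The salt stands in the middle well: lid at (300.6,232.7) against expected (300.3,231.9). Next is the red jar.

```bash
python3 -m creep '0.08 -0.3 0 0;0.175 -0.672 0 0;0.175 -0.672 0 0;0.175 -0.672 0 0;0.175 -0.672 -0.2 0;0.175 -0.672 -0.4 0;0.175 -0.672 -0.6 0;0.175 -0.672 -0.75 0;0.175 -0.672 -0.86 0;0.175 -0.672 -0.86 0;0.175 -0.672 -0.86 0' -1 && python3 -m creep '0 0 0 0;0 0 0 0;0 0 0 0;0 0 0 0;0 0 0 0;0 0 0 0;0 0 0 0;0 0 0 0;0 0 0 0' 1 20 && python3 -m creep '0 0 0.1 0;0 0 0.3 0;0 0 0.55 0;0 0 0.8 0;0 0 0.95 0;0 0 0.95 0'
python3 - <<'E'
from h import *
pose()
E
```

```text
time: 17.13
eef_pos: [0.5315, -0.1713, 0.0806]
eef_rot: [-0.021, 0.988, 0.13, 0.082]
ft_force: [-0.1, -0.4, 0.7]
gripper_width: 0.999
gripper_force: 0.0
time: 17.88
eef_pos: [0.5318, -0.1734, 0.0811]
eef_rot: [-0.02, 0.988, 0.129, 0.083]
ft_force: [-0.1, -1.0, 1.0]
gripper_width: 0.464
gripper_force: 19.9
time: 18.38
eef_pos: [0.5337, -0.1742, 0.2289]
eef_rot: [-0.018, 0.988, 0.13, 0.086]
ft_force: [0.3, 0.0, -2.0]
gripper_width: 0.466
gripper_force: 19.9
j [-0.5344  0.3096  1.5189  0.1442  1.2018  0.7307] th -74.97126907616773 toolz [ 0.1659  0.0575 -0.9845] tcp [ 0.5337 -0.1742  0.2289] grasp [ 0.5306 -0.1753  0.2474]
```

```bash
python3 -m creep '0.05 0.2 0 0;0.1 0.4 0 0;0.1 0.6 0 0;0.1 0.6 0 0' && python3 -m creep '0.05 0.2 0 0;0.1 0.4 0 0;0.103 0.565 0 0;0.103 0.565 0 0;0.103 0.565 -0.2 0;0.103 0.565 -0.35 0;0.103 0.565 -0.5 0;0.103 0.565 -0.6 0;0.103 0.565 -0.6 0'
python3 - <<'E'
from h import *
pose()
t=View("top");s=View("scene")
for P in([.5602,-.0002,.193],): print(t.proj(P),s.proj(P))
E
```

```text
time: 18.72
eef_pos: [0.5453, -0.0781, 0.2217]
eef_rot: [-0.023, 0.988, 0.131, 0.081]
ft_force: [-0.6, 0.5, -0.8]
gripper_width: 0.463
gripper_force: 19.9
time: 19.47
eef_pos: [0.5587, 0.0016, 0.1286]
eef_rot: [-0.022, 0.988, 0.129, 0.078]
ft_force: [-0.6, -0.4, -2.9]
gripper_width: 0.459
gripper_force: 19.8
j [-0.19    0.3946  1.6877  0.1131  0.9275  1.0589] th -74.99354424644517 toolz [ 0.1485  0.0634 -0.9869] tcp [0.5587 0.0016 0.1286] grasp [0.5559 0.0004 0.1472]
[332.684  220.8824] [338.7495 186.4969]
```

```bash
python3 -m creep '0.03 -0.005 0 0;0.03 -0.005 -0.04 0;0.03 -0.005 -0.08 0;0.03 -0.005 -0.11 0;0.03 -0.005 -0.13 0;0.03 -0.005 -0.13 0'
python3 - <<'E'
from h import *
pose()
E
```

```text
time: 20.07
eef_pos: [0.566, 0.0009, 0.1131]
eef_rot: [-0.021, 0.988, 0.129, 0.082]
ft_force: [0.5, -0.2, -2.2]
gripper_width: 0.468
gripper_force: 19.8
j [-0.1887  0.4218  1.6949  0.1168  0.8852  1.0538] th -74.9729728515654 toolz [ 0.1565  0.062  -0.9857] tcp [0.566  0.0009 0.1131] grasp [ 0.5631 -0.0003  0.1316]
```

```bash
python3 -m creep '-0.005 0 -0.02 0;-0.005 0 -0.035 0;-0.005 0 -0.05 0;-0.005 0 -0.05 0' && python3 -m creep '0 0 -0.01 0;0 0 -0.015 0;0 0 -0.015 0'
```

```text
time: 20.4
eef_pos: [0.5655, 0.0009, 0.106]
eef_rot: [-0.021, 0.988, 0.129, 0.082]
ft_force: [-0.3, -0.8, -2.7]
gripper_width: 0.463
gripper_force: 19.8
time: 20.65
eef_pos: [0.5657, 0.0009, 0.1041]
eef_rot: [-0.021, 0.988, 0.129, 0.083]
ft_force: [0.0, 0.6, -1.7]
gripper_width: 0.461
gripper_force: 19.8
```

```bash
python3 -m creep '0 0 -0.006 0;0 0 -0.01 0;0 0 -0.01 0'
```

```text
time: 20.9
eef_pos: [0.5662, 0.0009, 0.1031]
eef_rot: [-0.02, 0.988, 0.129, 0.083]
ft_force: [-0.2, 0.0, 0.3]
gripper_width: 0.462
gripper_force: 19.9
```

```bash
python3 -m creep '0 0 0 0;0 0 0 0;0 0 0 0;0 0 0 0' -0.15 && python3 -m creep '0 0 0.05 0;0 0 0.15 0;0 0 0.35 0;0 0 0.55 0;0 0 0.75 0;0 0 0.8 0' && python3 -m creep '-0.2 -0.2 0 0;-0.4 -0.4 0 0;-0.6 -0.6 0 0;-0.8 -0.8 0 0;-1 -0.967 0 0;-1 -0.967 0 0;-1 -0.967 0 0' -1
python3 - <<'E'
from h import *
pose()
t=View("top");s=View("scene");w=View("wrist")
print("olive in wrist exp",w.proj([.4135,-.145,.128]))
for n,v,x in(("top",t,[.5602,-.0002,.157]),("scene",s,[.5602,-.0002,.157])):
    p=v.proj(x); x0,y0=(p-25).astype(int); g=v.hsv[y0:y0+50,x0:x0+50,2]; m=(g<60).astype(np.uint8); k,l,q,c=cv2.connectedComponentsWithStats(m); i=1+q[1:,4].argmax(); print(n,"exp",p,"got",q[i]+[x0,y0,0,0,0],c[i]+[x0,y0])
r=t.mask((0,150,90),(8,255,255),(270,190,330,280))|t.mask((170,150,90),(180,255,255),(270,190,330,280)); ys,xs=np.nonzero(r); print("salt",xs.mean(),ys.mean())
E
```

```text
time: 21.23
eef_pos: [0.5658, 0.0009, 0.1028]
eef_rot: [-0.021, 0.988, 0.129, 0.083]
ft_force: [0.5, 0.1, 0.7]
gripper_width: 0.572
gripper_force: 0.0
time: 21.73
eef_pos: [0.568, 0.0006, 0.2287]
eef_rot: [-0.019, 0.988, 0.13, 0.087]
ft_force: [0.5, -0.5, 0.3]
gripper_width: 0.575
gripper_force: 0.0
time: 22.32
eef_pos: [0.4147, -0.1458, 0.2232]
eef_rot: [-0.02, 0.988, 0.127, 0.083]
ft_force: [0.7, 0.7, -0.1]
gripper_width: 0.991
gripper_force: 0.0
j [-0.6257  0.0925  1.8141  0.1568  1.1454  0.631 ] th -75.26111043514557 toolz [ 0.1588  0.0608 -0.9854] tcp [ 0.4147 -0.1458  0.2232] grasp [ 0.4117 -0.1469  0.2417]
olive in wrist exp [323.5168 255.1253]
top exp [332.1208 223.735 ] got [327 216  14  16 173] [333.6127 223.1561]
scene exp [338.2224 197.9954] got [352 186  11  28 237] [357.7089 199.3713]
salt 300.61764705882354 232.81470588235294
```

The red jar is in the right well (top cap (333.6,223.2), expected (332.1,223.7)), and the salt is unchanged. Now the olive jar.

```bash
python3 -m creep '0.012 0.012 -0.2 0;0.012 0.012 -0.4 0;0.012 0.012 -0.6 0;0.012 0.012 -0.8 0;0.012 0.012 -0.9 0;0.012 0.012 -0.948 0;0.012 0.012 -0.948 0;0.012 0.012 -0.948 0' -1 && python3 -m creep '0 0 0 0;0 0 0 0;0 0 0 0;0 0 0 0;0 0 0 0;0 0 0 0;0 0 0 0;0 0 0 0;0 0 0 0' 1 20 && python3 -m creep '0 0 0.1 0;0 0 0.3 0;0 0 0.55 0;0 0 0.8 0;0 0 0.95 0;0 0 0.95 0;0 0 0.95 0'
python3 - <<'E'
from h import *
pose()
E
```

```text
time: 23.13
eef_pos: [0.4185, -0.1419, 0.0809]
eef_rot: [-0.021, 0.988, 0.13, 0.083]
ft_force: [0.0, -0.3, 0.4]
gripper_width: 0.998
gripper_force: 0.0
time: 23.88
eef_pos: [0.4176, -0.1423, 0.0805]
eef_rot: [-0.021, 0.988, 0.129, 0.083]
ft_force: [-1.2, -0.4, 1.6]
gripper_width: 0.459
gripper_force: 20.0
time: 24.47
eef_pos: [0.4177, -0.1425, 0.2235]
eef_rot: [-0.02, 0.988, 0.13, 0.083]
ft_force: [0.1, 0.1, -2.4]
gripper_width: 0.456
gripper_force: 20.0
j [-0.6147  0.0948  1.8107  0.156   1.1445  0.6372] th -74.96865162958873 toolz [ 0.1593  0.0608 -0.9854] tcp [ 0.4177 -0.1425  0.2235] grasp [ 0.4147 -0.1437  0.242 ]
```

```bash
python3 -m creep '0.02 0.2 0.1 0;0.05 0.45 0.1 0;0.1 0.7 0.1 0;0.1 0.98 0.1 0;0.1 0.98 0.1 0' && python3 -m creep '0.1 0.25 0 0;0.2 0.5 0 0;0.4 0.75 0 0;0.6 0.996 0 0;0.6 0.996 0 0;0.6 0.996 0 0;0.6 0.996 -0.2 0;0.6 0.996 -0.4 0;0.6 0.996 -0.6 0;0.6 0.996 -0.7 0;0.6 0.996 -0.7 0;0.6 0.996 -0.7 0'
python3 - <<'E'
from h import *
pose()
E
```

```text
time: 24.88
eef_pos: [0.4304, 0.0116, 0.2358]
eef_rot: [-0.023, 0.988, 0.133, 0.08]
ft_force: [-0.7, -0.7, -0.7]
gripper_width: 0.456
gripper_force: 20.0
time: 25.88
eef_pos: [0.5212, 0.153, 0.1316]
eef_rot: [-0.02, 0.988, 0.129, 0.081]
ft_force: [-0.3, -0.1, -0.9]
gripper_width: 0.457
gripper_force: 20.0
j [0.1174 0.3556 1.7413 0.0553 0.8845 1.3969] th -75.02769018345973 toolz [ 0.154   0.0612 -0.9862] tcp [0.5212 0.153  0.1316] grasp [0.5183 0.1519 0.1501]
```

```bash
python3 -m creep '0.012 0.005 0 0;0.012 0.005 -0.05 0;0.012 0.005 -0.1 0;0.012 0.005 -0.13 0;0.012 0.005 -0.15 0;0.012 0.005 -0.16 0;0.012 0.005 -0.16 0'
python3 - <<'E'
from h import *
pose()
E
```

```text
time: 26.47
eef_pos: [0.5241, 0.1548, 0.1086]
eef_rot: [-0.021, 0.988, 0.129, 0.082]
ft_force: [-0.2, 0.1, -1.5]
gripper_width: 0.457
gripper_force: 20.0
j [0.1202 0.3893 1.7646 0.0581 0.8242 1.3944] th -74.97346928702865 toolz [ 0.1572  0.0619 -0.9856] tcp [0.5241 0.1548 0.1086] grasp [0.5212 0.1537 0.1271]
```

```bash
python3 -m creep '0 0 -0.015 0;0 0 -0.025 0;0 0 -0.03 0;0 0 -0.03 0' && python3 -m creep '0 0 -0.007 0;0 0 -0.01 0;0 0 -0.01 0'
```

```text
time: 26.8
eef_pos: [0.5243, 0.1548, 0.1044]
eef_rot: [-0.021, 0.988, 0.129, 0.082]
ft_force: [-0.5, 0.4, -1.3]
gripper_width: 0.458
gripper_force: 20.0
time: 27.05
eef_pos: [0.5243, 0.1548, 0.1029]
eef_rot: [-0.021, 0.988, 0.129, 0.083]
ft_force: [0.0, 0.8, -0.9]
gripper_width: 0.458
gripper_force: 20.0
```

```bash
python3 -m creep '0 0 -0.005 0;0 0 -0.008 0;0 0 -0.008 0;0 0 -0.008 0'
```

```text
time: 27.38
eef_pos: [0.5248, 0.1549, 0.1025]
eef_rot: [-0.021, 0.988, 0.129, 0.083]
ft_force: [-2.2, 0.1, 4.7]
gripper_width: 0.458
gripper_force: 20.0
```

Contact. Release, lift, back off and check.

```bash
python3 -m creep '0 0 0 0;0 0 0 0;0 0 0 0;0 0 0 0' -0.15 && python3 -m creep '0 0 0.05 0;0 0 0.15 0;0 0 0.35 0;0 0 0.55 0;0 0 0.75 0;0 0 0.8 0;-0.4 0 0.8 0;-0.7 0.2 0.8 0;-1 0.6 0.8 0;-1 0.6 0.8 0' && python3 -m creep '-0.2 0.3 0 0;-0.3 0.6 0 0;-0.4 0.9 0 0;-0.4 0.9 0 0;-0.4 0.9 0 0'
python3 - <<'E'
from h import *
t=View("top");s=View("scene")
for n,x in(("red",[.5602,-.0002,.157]),("salt",[.5397,.0761,.153]),("olive",[.5192,.1524,.15])): print(n,t.proj(x),s.proj(x))
A=np.vstack([cv2.resize(x,None,fx=3,fy=3,interpolation=cv2.INTER_CUBIC) for x in(t.im[180:270,240:480],s.im[150:260,240:480])])
cv2.imwrite("pics/a9.png",A[:,:,::-1])
E
```

```text
time: 27.72
eef_pos: [0.5242, 0.1548, 0.1015]
eef_rot: [-0.021, 0.988, 0.129, 0.082]
ft_force: [0.1, -0.1, 0.5]
gripper_width: 0.575
gripper_force: 0.0
time: 28.55
eef_pos: [0.3851, 0.232, 0.2218]
eef_rot: [-0.02, 0.988, 0.128, 0.083]
ft_force: [0.9, 0.4, 0.3]
gripper_width: 0.577
gripper_force: 0.0
time: 28.97
eef_pos: [0.3248, 0.3709, 0.2217]
eef_rot: [-0.021, 0.988, 0.132, 0.082]
ft_force: [0.1, -1.7, -0.2]
gripper_width: 0.575
gripper_force: 0.0
red [332.1208 223.735 ] [338.2224 197.9954]
salt [300.3029 231.9397] [304.6537 199.4161]
olive [268.4429 240.082 ] [271.1369 200.5239]
```

View pics/a9.png

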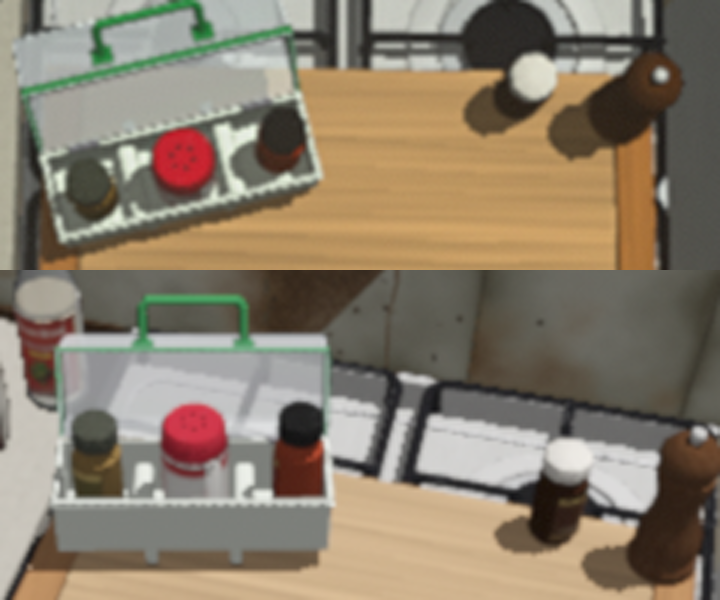

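All three stand upright in their wells: olive (91,180), salt (183,158), red (281,135) in the top crop. The box is level and the bystanders are unmoved. I make one quick lid-angle check from the bar.

Run:
```python
from h import *
t=View("top");s=View("scene")
b=tri(t,(240+149/3,180+13/3),s,(240+193/3,150+29/3)); h=np.array([.5755,.0857,.097]); d=b-h; e=np.array([.9656,.26,0])
print(b,d@e,d[2],np.arctan2(d[2],-(d@e))-.198)
```

```text
[0.6488 0.1046 0.1817] 0.07568875486547115 0.0847169731650784 2.101970169851979
```

```bash
python3 -c "
from workcell import workorder
print(workorder.hand_in())"
```

```text
the job is handed in; nothing more can be done
None
```

The job is handed in at about 29 s of the 72 s allowed; the verdict was not returned. My last check put the lid at its stop (about 2.10 rad), the salt in the middle well, the olive jar in the left well and the red jar in the right, with the box in place and the pepper mill and cream jar unmoved.

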